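# Take the filter plate from under the flap and show it to the inspection camera

### The job

Lift the flap of the cream heating unit and leave it standing open, then draw the filter plate with the orange tab up out of its slot by that tab; leave the white blank plate in its slot and do not push the things standing around. Hold the filter plate upright and still before the inspection camera, clear of everything but your gripper: centred over the yellow cross on the camera's foot, at the height of the lens, with its broad face square to the lens. Finish while still holding it there: do not put it down or let go.

Things in the scene. Friction and masses are not known exactly. Their poses are not given: they have to be found in the camera images.
- unit: Fixed cream heating unit 190 (x) x 210 (y) x 110 mm high. Origin on the bench, 100 mm behind its front (-x, screen) face. Under the flap a well, x -60 to 55, y -80 to 80, floor at z 70 mm (40 deep). In its floor two slots 12 (x) x 64 (y) mm at x -5, y +37 and -37, bottoms at z 10: one holds the orange filter plate, the other the white blank, either way round
- flap (a joint): Flap angle in rad: 0 = shut, flat on the unit's top; grows as its front edge swings up and away towards the unit's +x; 1.57 = upright, stop at 1.9. May start slightly ajar. The hinge is stiff (0.15 N m friction): the flap stays at any angle where it is left
- flap_hinge (a point): On the hinge line, mid-width; in the unit's frame x 75, y 0, z 110.5 mm. The line runs along the unit's y. Axes turn with the flap (shut: the unit's). The flap is a pale panel 174 mm wide, 8 mm thick (underside at this height), 145 mm from hinge to front edge, 0.15 kg
- flap_tab (a point): Middle of the blue lifting tab on the flap: a block 14 mm wide along the hinge line, 12 mm the other way, standing 34 mm off the panel's upper face. This point is half-way up it, 17 mm off that face; in the frame of flap_hinge x -115, y 0, z 25 mm. z points out of the panel's upper face
- filter_mid (a point): Centre (half-way up) of the filter plate: orange frame 60 wide (y), 8 thick (x), 62 mm high, dark pleated faces; on top an orange pull tab 26 (y) x 10 (x) x 30 mm high. 92 mm high in all: foot 46 mm below this point, tab from 16 to 46 above. Up to 0.13 kg. z up, x square to the faces, which are alike. In its slot: axes of the unit, this point at z 56 mm, 2 mm play, held by weight only
- blank_mid (a point): Centre (half-way up) of the blank plate: same size and shape as the filter plate but all white. Stays in its slot
- camera_stand: Fixed inspection camera on a grey foot 195 (x) x 90 (y) x 6 mm. Origin on the bench under the yellow cross on the foot. The camera, a dark box x 98 to 150, 64 mm wide, z 92 to 150 mm, stands on the +x side of the cross and looks along -x; its lens barrel, 40 mm wide, ends at x 80, axis at z 120 mm
- view_point (a point): The point over the yellow cross on the lens axis, 120 mm above the bench, 80 mm in front of the lens, where the filter plate's centre must be held; axes as camera_stand (x runs along the lens axis, z up)
- tube_rack: Bystander: loose orange tube rack 70 by 140 mm, 35 mm high, with a few tubes standing up to 47 mm; origin at the centre of its underside
- tip_box: Bystander: loose yellow and white tip box 80 by 120 mm, 57 mm high; origin at the centre of its underside
- bottle: Bystander: loose clear jar with a red cap, 60 mm wide, 120 mm high; origin at the centre of its underside
Mind the look-alikes: they are no part of the job. What is shaped like the camera_stand but red or turquoise is not meant.

How it is judged:
By the outcome, as a careful person would: the job done as asked, in the order asked, and still so for the second after the job is handed in, while the arm keeps its last pose, push and grip.
It also fails if it takes over 59 s, if anything falls off the work surface, if the arm or the gripper's body presses on something with over 40 N, if the wrist force passes 120 N, or if a joint passes its speed limit or range.

### The arm

A 6-joint arm with a two-finger parallel gripper is mounted at the origin on the work surface. World frame = base frame: x ahead of the robot, y to its left, z up, the work surface at z = 0. Lengths are in m, angles in rad, forces in N, time in s.
With the tool pointing down it reaches from about 0.35 to 0.975 m from the base axis. Payload 4.9 kg.
Tool frame: the origin (TCP) lies at the very end of the fingers, on their centre line; the grasp point (between the pads) lies 19 mm behind it; z points along the fingers, y is the direction in which the jaws open and shut (so a half turn about z gives the same grasp; the last joint's range is limited). The gripper opens to 85 mm and grips with 20 to 120 N. Pads are 22 mm wide; open, the fingers measure 114 mm over their backs; the gripper's body (76 mm by 85 mm) begins 54 mm behind the grasp point. The pads swing forward as they close: fully open they stand 13 mm farther back than shut.
Start: joints at [-1.266, 0.053, 1.613, -0, 1.476, -0.119], TCP at [0.257, -0.57, 0.231] pointing down, gripper open.
Joint ranges: [-3.01, 3.01], [-1.01, 2.22], [0.06, 2.58], [-1.02, 4.17], [0.09, 2.62], [-3.14, 3.14]. Speed limits (rad/s): [2.57, 2.57, 3.14, 3.14, 3.14, 3.14].

### API

Orientations are given as a unit quaternion [w, x, y, z].
In Python, from plant import state, grab_frame, camera_model, job_done, search_frame, masks_of, place_of gives the robot as it stands.
- The arm moves only by the tool drive_tool, never from a script. Its argument "series" is a list of rows, each a list of 2 entries, a list of its own where there are three numbers: the shift along the world's x, y, z in m, then the turn, a rotation vector about the world's x, y, z in degrees. A call has 1 to 8 rows; each row is the pose to reach, as a shift and turn from the pose commanded when the call began; what a row does not reach only later rows make up. A row lasts 1/10 s, in which the tool goes at most 50 mm and 8.59 degrees, less where a joint would pass 70% of its speed; a pose out of reach is approached as far as the arm can. A call with a gripper value outside its range is refused whole. "fingers" is the closure, from -1 (fully open) to 1 (shut), so that 0 is half open, set as the call begins (left out, the last holds). The fingers move at their own pace and stop on an object; the grip force is fixed at half the most. Time passes only in rows, so rows that repeat a pose let the fingers close. It gives the time, the measured TCP pose, the force and the opening at its end, in the units of the state.
- state(): the state, without advancing time (a new reading comes with each control period).
- grab_frame(name): name is "scene" or "top" or "wrist"; returns the picture (480x640x3 uint8, red, green, blue); there is no depth.
- camera_model(name): a dict with "fovy" (degrees; the focal length in pixels is half the picture's height over the tangent of half this angle, whatever the lens; pixels are square), "cx", "cy" (the principal point, pixels), "rvec" (rotation vector, rad) and "tvec" (3), from world to camera coordinates, as OpenCV has them. Camera axes: x right, y down, z forward; pixel columns grow to the right and rows downward; lengths in m; the calibration is good to about 2 mm. The wrist camera is an equidistant fisheye: a pixel r from the principal point sees the ray r / f radians off the axis. A picture is of the moment at which its call begins: read the wrist's pose just before it. camera_model takes no time and is no camera call; for the wrist camera it gives the pose at the moment of the call.
- job_done(): hands the job in, once; it reports no verdict.
Trained networks look in the newest picture that a camera, given by its name, has taken for a name from the list of things; names that differ only in an ending like _2 or _b are one class to them, and where a whole thing is asked for, a point or a joint stands for the part that bears it (a point fixed in the world has none). Each returns a list of dicts, best first, with "confidence" (0 to 1); they miss things now and then, are a little off and sometimes report something else, mostly with a low value. They report only what shows in the picture. A call takes as long as a camera call. They do not tell look-alikes from the thing itself.
- search_frame(camera, name): "location" ([x, y, z] in m, in world coordinates, good to about 4 mm: the middle of the surface that is visible of it).
- masks_of(camera, name): "pixels" (480x640 bool, what is visible of it).
- place_of(camera, name): "location" ([x, y, z] in m, in world coordinates, good to about 4 mm: a listed point, or the origin of a listed thing).
The state is a dict: "time": time; "joint_pos": joint angles; "joint_vel": joint speeds; "joint_efforts": joint torques, N m; "tool_pos": TCP position; "tool_rot": TCP orientation; "contact_force": force on the tool from outside, world axes, zero at the start; "ft_torque": the same for the moment, N m; "gripper_width": opening from 0.0 (shut) to 1.0 (fully open).
Only numpy, scipy, OpenCV 4.12 (cv2) and the standard library are available. Lean on these libraries where they do the work, as an engineer would, in place of code of your own. Each camera call takes 0.05 s, during which the arm holds its last target.

## Working session

There is one attempt and no reset: what is moved stays moved. The work goes in short steps, Python scripts to look and compute and a tool call to move; the robot and the scene stay as the last step left them, time stands still between calls to the robot, and variables do not carry over. Pictures are saved under pics/ and viewed, and the job is handed in when it is done.

Besides the shell and the picture viewer there is one more tool, called as a command line: name --argument value ..., lists and objects as JSON in quotes. drive_tool: Moves the arm, as the interface text tells. Its arguments: {"type":"object","properties":{"series":{"type":"array","items":{"type":"array"}},"fingers":{"type":"number"}},"required":["series"]}

```bash
mkdir -p pics; ls; cat > h.py <<'E'
import numpy as np, cv2
from plant import *
def save(cam,fn):
    im=grab_frame(cam); cv2.imwrite('pics/'+fn,im[:,:,::-1]); return im
E
python3 - <<'E'
from h import *
print(state())
for c in ['scene','top','wrist']:
    save(c,c+'0.png'); m=camera_model(c); print(c,{k:np.round(v,3).tolist() for k,v in m.items()})
for c in ['scene','top']:
    for n in ['unit','flap_hinge','flap_tab','filter_mid','blank_mid','camera_stand','view_point','tube_rack','tip_box','bottle']:
        print(c,n,[(round(d['confidence'],2),np.round(d['location'],3).tolist()) for d in place_of(c,n)])
print(state()['time'])
E
```

```text
pics
{'time': 0.0, 'joint_pos': array([-1.26596302e+00,  5.33485530e-02,  1.61433101e+00, -1.47181928e-05,
        1.47597926e+00, -1.19000248e-01]), 'joint_vel': array([-1.11515792e-03, -2.41238606e-04, -6.19591582e-04,  2.43526885e-06,
        2.08189650e-04,  2.17835074e-03]), 'joint_efforts': array([ 7.21324377e-04, -3.93685341e+01, -3.70173061e+01, -1.44843816e-04,
        6.96506948e-03, -1.05076012e-06]), 'tool_pos': array([ 0.25684108, -0.56909226,  0.23004605]), 'tool_rot': array([-1.02795018e-03,  9.77628877e-01,  2.10334759e-01, -1.03146440e-04]), 'contact_force': array([-0.05368351, -0.21165375,  0.53363575]), 'ft_torque': array([ 0.01765197,  0.01380393, -0.00053237]), 'gripper_width': 1.0049691235424865}
scene {'fovy': 57.874, 'cx': 324.074, 'cy': 232.672, 'rvec': [2.284, 0.911, -0.344], 'tvec': [-0.453, -0.144, 1.295]}
top {'fovy': 56.319, 'cx': 310.657, 'cy': 240.218, 'rvec': [2.152, -2.178, 0.073], 'tvec': [0.121, 0.536, 1.184]}
wrist {'fovy': 65.706, 'cx': 316.894, 'cy': 245.131, 'rvec': [-2.439, 1.575, 0.219], 'tvec': [-0.626, -0.034, 0.378]}
scene unit [(0.55, [0.
[... 324 characters left out ...]
207, -0.003]), (0.38, [0.526, 0.167, 0.001])]
scene tip_box [(0.91, [0.78, 0.189, -0.003])]
scene bottle [(0.79, [0.792, -0.003, -0.002])]
top unit [(0.71, [0.516, -0.149, 0.0])]
top flap_hinge [(0.69, [0.592, -0.16, 0.113])]
top flap_tab [(0.88, [0.477, -0.143, 0.138]), (0.63, [0.515, -0.148, -0.0])]
top filter_mid []
top blank_mid []
top camera_stand [(0.59, [0.524, 0.436, -0.003]), (0.57, [0.529, 0.169, 0.007])]
top view_point [(0.92, [0.528, 0.171, 0.123]), (0.83, [0.528, 0.434, 0.113]), (0.62, [0.268, 0.326, 0.122]), (0.25, [0.793, 0.004, -0.001])]
top tube_rack [(0.59, [0.79, -0.205, -0.001])]
top tip_box [(0.84, [0.779, 0.183, -0.002])]
top bottle [(0.87, [0.792, 0.005, -0.001])]
1.15
```

View pics/scene0.png

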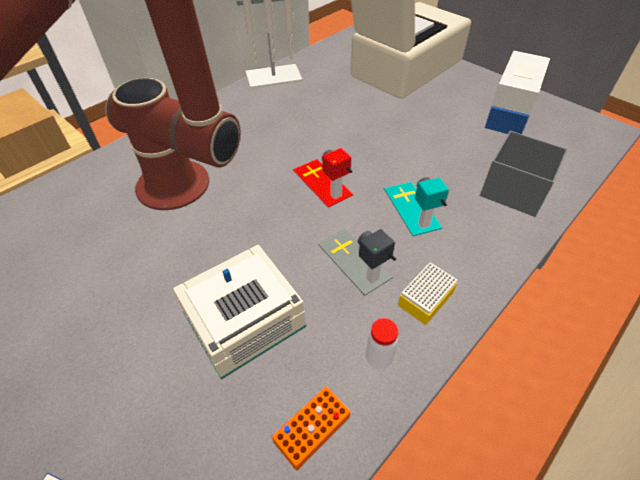

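View pics/top0.png

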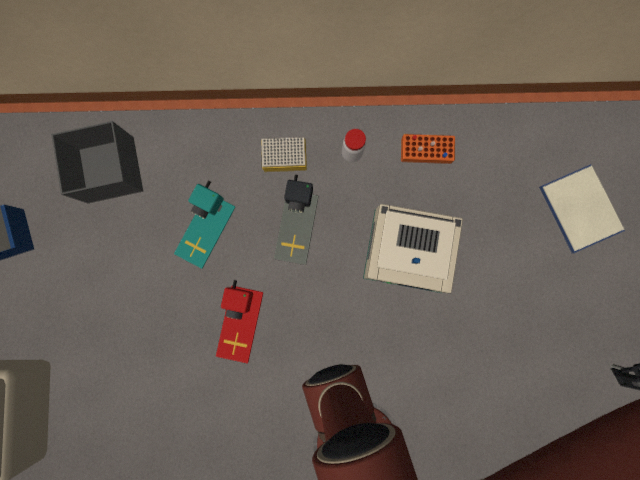

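View pics/wrist0.png

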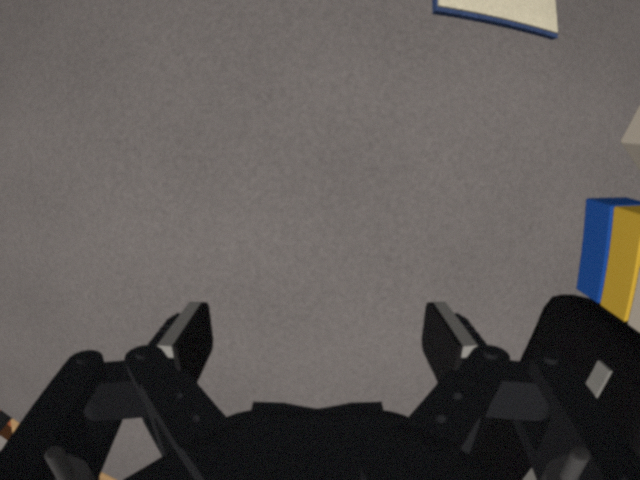

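The things shaped like the camera stand are the red one at scene (325,180), the turquoise one at (415,205) and the grey one at (355,260). The grey foot with the dark box matches the description. I'll enlarge it and measure the yaws.

```bash
python3 - <<'E'
import cv2,numpy as np
t=cv2.imread('pics/top0.png')
a=cv2.resize(t[190:300,355:475],None,fx=5,fy=5,interpolation=cv2.INTER_CUBIC)
cv2.imwrite('pics/cu.png',a)
b=cv2.resize(t[165:275,250:340],None,fx=5,fy=5,interpolation=cv2.INTER_CUBIC)
cv2.imwrite('pics/cc.png',b)
s=cv2.imread('pics/scene0.png')
cv2.imwrite('pics/cs.png',cv2.resize(s[215:385,160:420],None,fx=3,fy=3,interpolation=cv2.INTER_CUBIC))
E
```

```text
(no output)
```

View pics/cu.png

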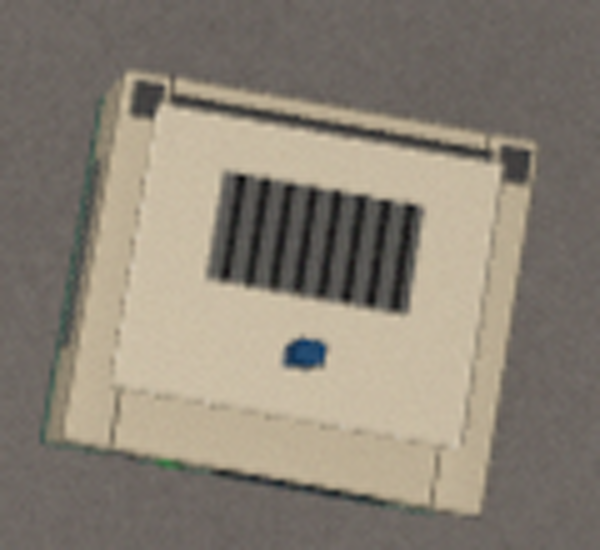

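View pics/cc.png

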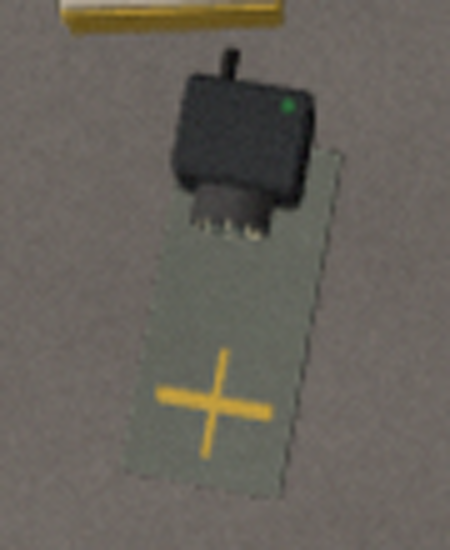

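View pics/cs.png

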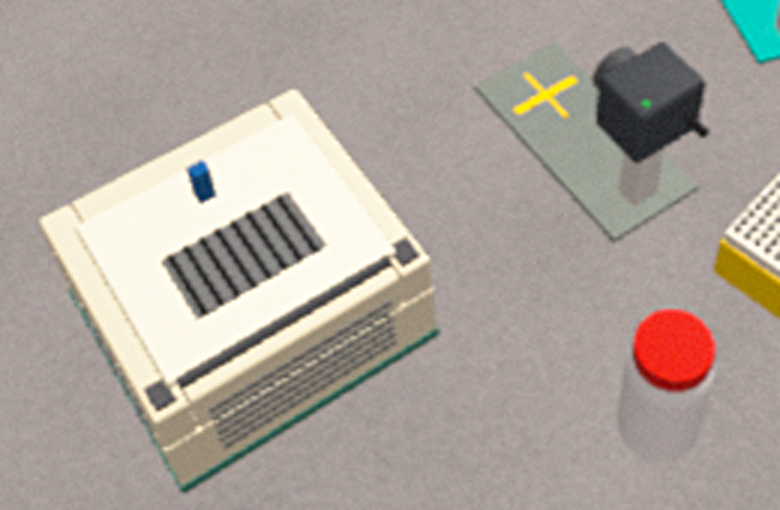

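```bash
cat >> h.py <<'E'
def ray(cam,uv,z):
    m=camera_model(cam); R=cv2.Rodrigues(np.array(m['rvec']))[0]; t=np.array(m['tvec']).ravel()
    f=240/np.tan(np.radians(m['fovy']/2)); c=-R.T@t
    d=R.T@np.array([(uv[0]-m['cx'])/f,(uv[1]-m['cy'])/f,1]); return c+d*(z-c[2])/d[2]
def proj(cam,p):
    m=camera_model(cam); R=cv2.Rodrigues(np.array(m['rvec']))[0]
    q=R@np.array(p)+np.array(m['tvec']).ravel(); f=240/np.tan(np.radians(m['fovy']/2))
    return [m['cx']+f*q[0]/q[2],m['cy']+f*q[1]/q[2]]
E
python3 - <<'E'
from h import *
def L(pts,ox,oy,k,z,cam):
    P=np.array([ray(cam,((u+.5)/k-.5+ox,(v+.5)/k-.5+oy),z) for u,v in pts]); print(cam,np.round(P,4).tolist()); return P
def yaw(a,b): d=b-a; return np.degrees(np.arctan2(d[1],d[0]))
P=L([(125,70),(535,142),(481,515),(62,440)],355,190,5,.11,'top')
print('center',P.mean(0),'yaws',yaw(P[3],P[0]),yaw(P[2],P[1]),yaw(P[1],P[0])-90,yaw(P[2],P[3])-90)
P=L([(147,412),(432,262),(295,90),(42,218)],160,215,3,.11,'scene')
# order backright,backleft,frontleft,frontright
print('center',P.mean(0),'yaws',yaw(P[3],P[0]),yaw(P[2],P[1]),yaw(P[0],P[1])-90,yaw(P[3],P[2])-90)
P=L([(125,472),(283,497),(342,152),(158,395),(272,412),(224,350),(205,458)],250,165,5,.006,'top')
print('foot yaw',yaw(P[1],P[2]),yaw(P[1],P[0])-90,yaw(P[4],P[3])-90,yaw(P[6],P[5]),'cross',P[3:5].mean(0),P[5:].mean(0))
P=L([(475,88),(615,240),(697,187),(515,110),(578,80),(523,75),(567,117)],160,215,3,.006,'scene')
print('foot yaw',yaw(P[0],P[1]),yaw(P[1],P[2])-90,yaw(P[3],P[4])-90,yaw(P[5],P[6]),'cross',P[3:5].mean(0),P[5:].mean(0))
E
```

```text
top [[0.62, -0.0614, 0.11], [0.5805, -0.2648, 0.11], [0.3956, -0.2308, 0.11], [0.4347, -0.0257, 0.11]]
center [ 0.50769376 -0.14568852  0.11      ] yaws -10.922974620272742 -10.413769762837997 -10.977155897058836 -10.796689013850155
scene [[0.5744, -0.2641, 0.11], [0.6271, -0.0619, 0.11], [0.4417, -0.0263, 0.11], [0.4005, -0.2265, 0.11]]
center [ 0.51088756 -0.14467473  0.11      ] yaws -12.195439153877334 -10.855060062650468 -14.60700045392008 -11.628836158340775
top [[0.4887, 0.2147, 0.006], [0.4741, 0.1284, 0.006], [0.6643, 0.0938, 0.006], [0.5308, 0.1964, 0.006], [0.5206, 0.1339, 0.006], [0.5551, 0.16, 0.006], [0.4959, 0.1708, 0.006]]
foot yaw -10.296619748349453 -9.654669498167166 -9.221595414177855 -10.390101623471866 cross [0.52571774 0.16516557 0.006     ] [0.52550283 0.16540182 0.006     ]
scene [[0.4802, 0.1302, 0.006], [0.6691, 0.0946, 0.006], [0.6849, 0.1797, 0.006], [0.5221, 0.1363, 0.006], [0.5394, 0.1986, 0.006], [0.5005, 0.1698, 0.006], [0.5596, 0.1612, 0.006]]
foot yaw -10.682607301066561 -10.502931550629285 -15.466832124390677 -8.25395536992677 cross [0.53073464 0.16744505 0.006     ] [0.53005156 0.16548452 0.006     ]
```

The enlarged crop confirms it: a grey foot with the cross near crop (214,404) and a dark camera box. The unit is at about (0.515, -0.147) with yaw -10.8°, and the cross at about (0.528, 0.166) with yaw -10.3°. The flap is (nearly) shut, so I'll move over the blue tab.

drive_tool --series '[[[0.219, 0.43, 0.02], [0, 0, -35]], [[0.219, 0.43, 0.02], [0, 0, -35]], [[0.219, 0.43, 0.02], [0, 0, -35]], [[0.219, 0.43, 0.02], [0, 0, -35]], [[0.219, 0.43, 0.02], [0, 0, -35]], [[0.219, 0.43, 0.02], [0, 0, -35]], [[0.219, 0.43, 0.02], [0, 0, -35]], [[0.219, 0.43, 0.02], [0, 0, -35]]]' --fingers -1

```text
time: 1.95
tool_pos: [0.4377, -0.2143, 0.2482]
tool_rot: [0.0, 0.996, -0.094, 0.001]
contact_force: [0.2, -0.8, 0.6]
gripper_width: 0.999
```

drive_tool --series '[[[0, 0, 0], [0, 0, 0]]]'

```text
time: 2.05
tool_pos: [0.4391, -0.2117, 0.2484]
tool_rot: [-0.001, 0.996, -0.09, 0.001]
contact_force: [0.2, -0.9, 0.6]
gripper_width: 1.003
```

drive_tool --series '[[[0.037, 0.072, 0.002], [0, 0, -0.4]], [[0.037, 0.072, 0.002], [0, 0, -0.4]], [[0.037, 0.072, 0.002], [0, 0, -0.4]], [[0.037, 0.072, 0.002], [0, 0, -0.4]]]'

```text
time: 2.45
tool_pos: [0.474, -0.1445, 0.2497]
tool_rot: [0.0, 0.995, -0.096, -0.0]
contact_force: [-0.6, -0.2, 0.4]
gripper_width: 1.004
```

```bash
python3 - <<'E'
from h import *
s=state();print(s['tool_pos'],s['tool_rot'],s['joint_pos'])
save('wrist','w1.png'); print({k:np.round(v,4).tolist() for k,v in camera_model('wrist').items()})
for n in ['flap_tab','flap_hinge']:
    print(n,[(round(d['confidence'],2),np.round(d['location'],4).tolist()) for d in place_of('wrist',n)])
E
```

```text
[ 0.4740253  -0.14450646  0.24973942] [ 3.44466487e-04  9.95335210e-01 -9.64763441e-02 -1.25667428e-04] [-4.45775820e-01 -2.74904608e-01  1.88427583e+00 -7.33892817e-04
  1.53222193e+00  1.31830210e+00]
{'fovy': 65.7065, 'cx': 316.8938, 'cy': 245.131, 'rvec': [-1.8737, 2.2789, 0.3143], 'tvec': [-0.0516, 0.4359, 0.5297]}
flap_tab [(0.71, [0.4755, -0.141, 0.1413])]
flap_hinge [(0.81, [0.5898, -0.1621, 0.1103])]
```

View pics/w1.png

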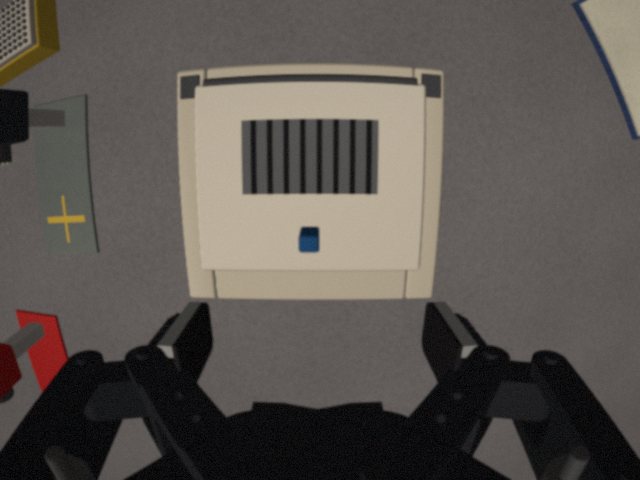

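```bash
cat >> h.py <<'E'
def wray(uv,z,m=None):
    m=m or camera_model('wrist'); R=cv2.Rodrigues(np.array(m['rvec']))[0]; t=np.array(m['tvec']).ravel()
    f=240/np.tan(np.radians(m['fovy']/2)); c=-R.T@t
    a=np.array([uv[0]-m['cx'],uv[1]-m['cy']]); r=np.hypot(*a); th=r/f
    d=R.T@np.array([*(np.sin(th)*a/max(r,1e-9)),np.cos(th)]); return c+d*(z-c[2])/d[2]
def yaw(a,b): d=b-a; return np.degrees(np.arctan2(d[1],d[0]))
E
python3 - <<'E'
from h import *
s=state();print(s['tool_pos'])
P=np.array([wray(p,.11) for p in [(178,70),(443,70),(433,298),(190,298)]])
print(np.round(P,4).tolist(),P.mean(0),'yaws',yaw(P[3],P[0]),yaw(P[2],P[1]),yaw(P[1],P[0])-90,yaw(P[2],P[3])-90,np.linalg.norm(P[0]-P[1]),np.linalg.norm(P[2]-P[1]))
P=np.array([wray(p,.1185) for p in [(195,88),(425,86),(420,268),(202,270)]])
print(np.round(P,4).tolist(),P.mean(0),'yaws',yaw(P[3],P[0]),yaw(P[2],P[1]),yaw(P[1],P[0])-90,yaw(P[2],P[3])-90,np.linalg.norm(P[0]-P[1]),np.linalg.norm(P[2]-P[1]))
print(wray((309,234),.1525),wray((309,251),.1185))
C=np.array([wray(p,.006) for p in [(49,219),(84,217),(64,196),(68,241)]]);print('cross',C[:2].mean(0),C[2:].mean(0),yaw(C[1],C[0])-90,yaw(C[3],C[2]))
E
```

```text
[ 0.47365336 -0.14530612  0.24964025]
[[0.625, -0.0657, 0.11], [0.5838, -0.2674, 0.11], [0.3992, -0.2327, 0.11], [0.4395, -0.0279, 0.11]] [ 0.51186773 -0.14842593  0.11      ] yaws -11.50302454323938 -10.671391164446193 -11.54014904531654 -11.132284171388903 0.20591580657126898 0.18778036778171345
[[0.6044, -0.0792, 0.1185], [0.5717, -0.2473, 0.1185], [0.4324, -0.2219, 0.1185], [0.4646, -0.05, 0.1185]] [ 0.51825331 -0.14960236  0.1185    ] yaws -11.81221322039856 -10.314073831218778 -11.005262524500651 -10.619962287562444 0.17125360281769147 0.14161906174305403
[ 0.48495067 -0.14301964  0.1525    ] [ 0.46359921 -0.1379651   0.1185    ]
cross [0.53156772 0.1624256  0.006     ] [0.53068547 0.16294423 0.006     ] -10.551677144339905 -14.499426956363582
```

drive_tool --series '[[[0, 0, -0.05], [0, 0, 0]], [[0, 0, -0.075], [0, 0, 0]], [[0, 0, -0.075], [0, 0, 0]], [[0, 0, -0.075], [0, 0, 0]]]'

```text
time: 3.0
tool_pos: [0.4739, -0.145, 0.1751]
tool_rot: [0.0, 0.995, -0.098, -0.0]
contact_force: [0.1, -0.5, 0.6]
gripper_width: 0.999
```

drive_tool --series '[[[0.002, 0.0045, -0.02], [0, 0, 0]], [[0.002, 0.0045, -0.035], [0, 0, 0]], [[0.002, 0.0045, -0.048], [0, 0, 0]], [[0.002, 0.0045, -0.048], [0, 0, 0]], [[0.002, 0.0045, -0.048], [0, 0, 0]]]'

```text
time: 3.5
tool_pos: [0.4762, -0.1398, 0.127]
tool_rot: [0.0, 0.995, -0.097, 0.0]
contact_force: [-0.1, -0.3, 1.0]
gripper_width: 1.0
```

```bash
python3 - <<'E'
from h import *
save('wrist','w2.png');print(state()['tool_pos'])
E
```

```text
[ 0.4765223  -0.13997523  0.12751176]
```

View pics/w2.png

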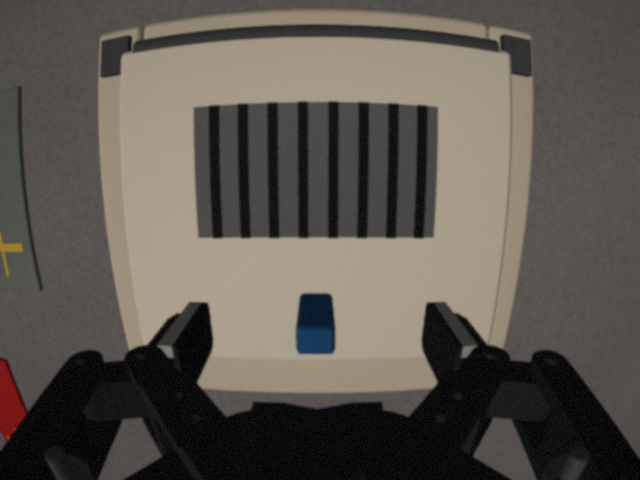

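The tab at (316,323) sits between the pads, so I'll close on it.

drive_tool --series '[[[0, 0, 0], [0, 0, 0]], [[0, 0, 0], [0, 0, 0]], [[0, 0, 0], [0, 0, 0]], [[0, 0, 0], [0, 0, 0]], [[0, 0, 0], [0, 0, 0]], [[0, 0, 0], [0, 0, 0]]]' --fingers 1

```text
time: 4.15
tool_pos: [0.4761, -0.1393, 0.1268]
tool_rot: [-0.0, 0.995, -0.097, 0.0]
contact_force: [0.1, 1.7, 1.1]
gripper_width: 0.154
```

```bash
python3 - <<'E'
import numpy as np
for th in range(6,70,6):
    t=np.radians(th);dx=-115*np.cos(t)+16.5*np.sin(t)+115;dz=115*np.sin(t)+16.5*np.cos(t)-16.5
    print(th,np.round([dx*.9816/1e3,-dx*.1908/1e3,dz/1e3],4).tolist(),np.round([th*.1908,th*.9816,0],2).tolist())
E
```

```text
6 [0.0023, -0.0004, 0.0119] [1.14, 5.89, 0.0]
12 [0.0058, -0.0011, 0.0235] [2.29, 11.78, 0.0]
18 [0.0105, -0.002, 0.0347] [3.43, 17.67, 0.0]
24 [0.0163, -0.0032, 0.0453] [4.58, 23.56, 0.0]
30 [0.0232, -0.0045, 0.0553] [5.72, 29.45, 0.0]
36 [0.0311, -0.006, 0.0644] [6.87, 35.34, 0.0]
42 [0.0398, -0.0077, 0.0727] [8.01, 41.23, 0.0]
48 [0.0494, -0.0096, 0.08] [9.16, 47.12, 0.0]
54 [0.0596, -0.0116, 0.0862] [10.3, 53.01, 0.0]
60 [0.0705, -0.0137, 0.0913] [11.45, 58.9, 0.0]
66 [0.0818, -0.0159, 0.0953] [12.59, 64.79, 0.0]
```

drive_tool --series '[[[0.0023, -0.0004, 0.012], [1.14, 5.89, 0]], [[0.0058, -0.0011, 0.0235], [2.29, 11.78, 0]], [[0.0105, -0.002, 0.0347], [3.43, 17.67, 0]], [[0.0163, -0.0032, 0.0453], [4.58, 23.56, 0]], [[0.0163, -0.0032, 0.0453], [4.58, 23.56, 0]]]'

```text
time: 4.65
tool_pos: [0.4918, -0.1423, 0.1724]
tool_rot: [-0.021, 0.972, -0.095, -0.212]
contact_force: [-7.4, 3.9, 6.2]
gripper_width: 0.152
```

drive_tool --series '[[[0.0069, -0.0013, 0.01], [1.14, 5.89, 0]], [[0.0148, -0.0028, 0.0191], [2.29, 11.78, 0]], [[0.0235, -0.0045, 0.0274], [3.43, 17.67, 0]], [[0.0331, -0.0064, 0.0347], [4.58, 23.56, 0]], [[0.0331, -0.0064, 0.0347], [4.58, 23.56, 0]]]'

```text
time: 5.15
tool_pos: [0.525, -0.1488, 0.2077]
tool_rot: [-0.04, 0.907, -0.088, -0.411]
contact_force: [-8.4, 3.2, 7.6]
gripper_width: 0.151
```

```bash
python3 - <<'E'
from h import *
s=state();print(s['tool_pos'],s['joint_pos'],s['contact_force'])
save('scene','s2.png')
E
```

```text
[ 0.52497589 -0.14883191  0.20765824] [-0.35163083  0.43521003  1.36638397 -0.14489824  2.17953197  1.38379556] [-8.35832135  3.19303664  7.61596685]
```

View pics/s2.png

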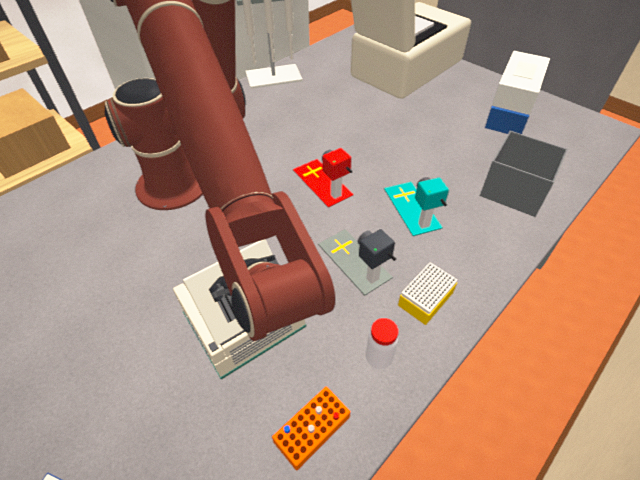

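drive_tool --series '[[[0.0102, -0.002, 0.0062], [1.14, 5.89, 0]], [[0.0211, -0.0041, 0.0113], [2.29, 11.78, 0]], [[0.0324, -0.0063, 0.0153], [3.43, 17.67, 0]], [[0.044, -0.0086, 0.018], [4.58, 23.56, 0]], [[0.044, -0.0086, 0.018], [4.58, 23.56, 0]]]'

```text
time: 5.7
tool_pos: [0.5699, -0.1576, 0.2259]
tool_rot: [-0.056, 0.801, -0.079, -0.59]
contact_force: [-2.6, 3.6, 8.4]
gripper_width: 0.152
```

```bash
python3 - <<'E'
from h import *
s=state();print(s['tool_pos'],s['joint_pos'],s['contact_force'])
save('scene','s3.png')
E
```

```text
[ 0.56989071 -0.15762238  0.22594293] [-0.33278809  0.73952276  1.08208837 -0.24821349  2.57247813  1.32193878] [-2.59065082  3.57746489  8.3823378 ]
```

View pics/s3.png

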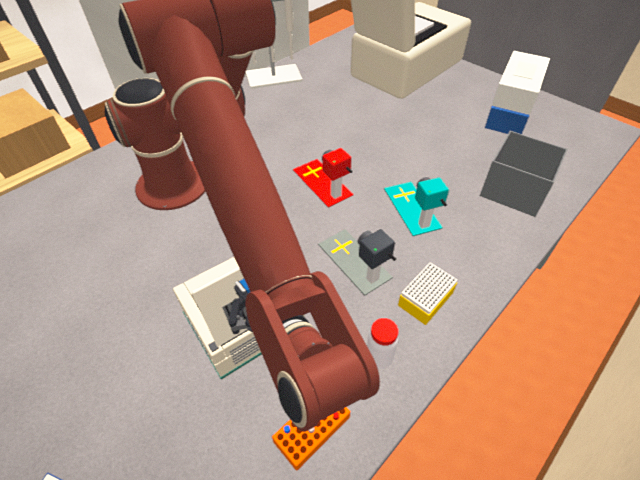

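drive_tool --series '[[[0, 0, 0], [0, 0, 0]], [[0, 0, 0], [0, 0, 0]], [[0, 0, 0], [0, 0, 0]], [[0, 0, 0], [0, 0, 0]], [[0.02, -0.004, 0.008], [0, 0, 0]], [[0.045, -0.009, 0.016], [0, 0, 0]], [[0.045, -0.009, 0.05], [0, 0, 0]], [[0.045, -0.009, 0.09], [0, 0, 0]]]' --fingers -1

```text
time: 6.55
tool_pos: [0.5883, -0.168, 0.2787]
tool_rot: [-0.049, 0.817, -0.075, -0.57]
contact_force: [0.4, 0.3, 0.2]
gripper_width: 0.997
```

```bash
python3 - <<'E'
from h import *
s=state();print(s['tool_pos'],s['joint_pos'],s['contact_force'])
save('scene','s4.png')
E
```

```text
[ 0.58830137 -0.16804924  0.27872749] [-0.33304492  0.71801909  0.99913503 -0.29578559  2.61869569  1.26462487] [0.43037744 0.31968775 0.19949879]
```

View pics/s4.png

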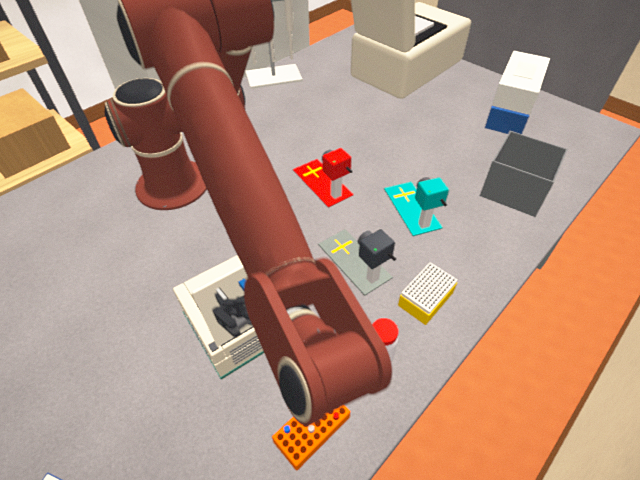

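```bash
cat >> h.py <<'E'
from scipy.spatial.transform import Rotation as Rn
def q2r(q): return Rn.from_quat([q[1],q[2],q[3],q[0]])
def toyaw(yawdeg,flip=0):
    # rotvec (deg, world) from the current pose to tool-down with tool x at yaw
    T=Rn.from_euler('z',yawdeg,degrees=True)*Rn.from_matrix(np.diag([1,-1,-1.]))
    return np.round((T*q2r(state()['tool_rot']).inv()).as_rotvec(degrees=True),2)
E
python3 -c "
from h import *
print(toyaw(-11),state()['tool_pos'])"
```

```text
[-12.41 -68.1   -0.33] [ 0.58835022 -0.16845074  0.28481612]
```

drive_tool --series '[[[0, 0, 0.04], [-1.5, -8.2, 0]], [[0, 0, 0.08], [-3, -16.4, 0]], [[0, 0, 0.1], [-4.5, -24.6, -0.1]], [[-0.02, 0.005, 0.1], [-6, -32.8, -0.2]], [[-0.05, 0.012, 0.1], [-7.5, -41, -0.3]], [[-0.09, 0.022, 0.1], [-9, -49.2, -0.3]], [[-0.117, 0.029, 0.1], [-10.5, -57.4, -0.3]], [[-0.117, 0.029, 0.1], [-12, -65.6, -0.3]]]' --fingers 1

```text
time: 7.4
tool_pos: [0.4695, -0.1381, 0.382]
tool_rot: [-0.001, 0.995, -0.095, -0.021]
contact_force: [0.0, -0.4, 0.6]
gripper_width: -0.001
```

```bash
python3 - <<'E'
from h import *
s=state();print(s['tool_pos'],toyaw(-11),s['joint_pos'],s['contact_force'])
save('scene','s5.png')
E
```

```text
[ 0.46945776 -0.13806153  0.38199929] [-0.37 -2.36 -0.07] [-0.43169342 -0.28969646  1.68116162 -0.01162072  1.79029849  1.32763049] [ 0.02551409 -0.38520971  0.56011681]
```

View pics/s5.png

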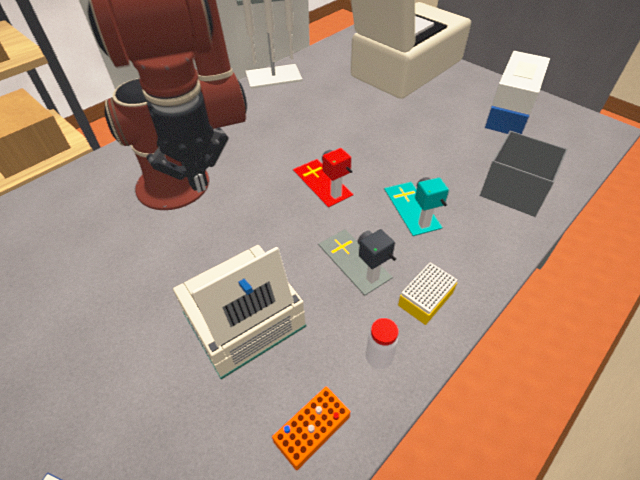

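drive_tool --series '[[[0, 0, -0.05], [0, -2.4, 0]], [[0, 0, -0.1], [0, -2.4, 0]], [[0, 0, -0.15], [0, -2.4, 0]], [[0, 0, -0.17], [0, -2.4, 0]], [[0.03, -0.0058, -0.17], [0, -2.4, 0]], [[0.05, -0.0097, -0.17], [0, -2.4, 0]], [[0.065, -0.0126, -0.17], [0, -2.4, 0]], [[0.08, -0.0155, -0.17], [0, -2.4, 0]]]'

```text
time: 8.25
tool_pos: [0.5524, -0.1547, 0.2114]
tool_rot: [-0.004, 0.995, -0.095, -0.005]
contact_force: [-3.1, 0.4, 13.4]
gripper_width: 0.004
```

drive_tool --series '[[[0.01, -0.002, 0], [0, 0, 0]], [[0.02, -0.0039, 0], [0, 0, 0]], [[0.03, -0.0058, 0], [0, 0, 0]], [[0.04, -0.0078, 0], [0, 0, 0]], [[0.047, -0.0091, 0], [0, 0, 0]], [[0.047, -0.0091, 0], [0, 0, 0]]]'

```text
time: 8.85
tool_pos: [0.5988, -0.1636, 0.2094]
tool_rot: [-0.004, 0.995, -0.095, -0.005]
contact_force: [-0.6, 1.0, -0.1]
gripper_width: 0.001
```

```bash
python3 - <<'E'
from h import *
s=state();print(s['tool_pos'],toyaw(-11),s['contact_force'])
save('top','t5.png');save('scene','s6.png')
E
```

```text
[ 0.59877319 -0.16356769  0.20944315] [-0.55 -0.52 -0.1 ] [-0.57295061  1.00282261 -0.09077329]
```

View pics/s6.png

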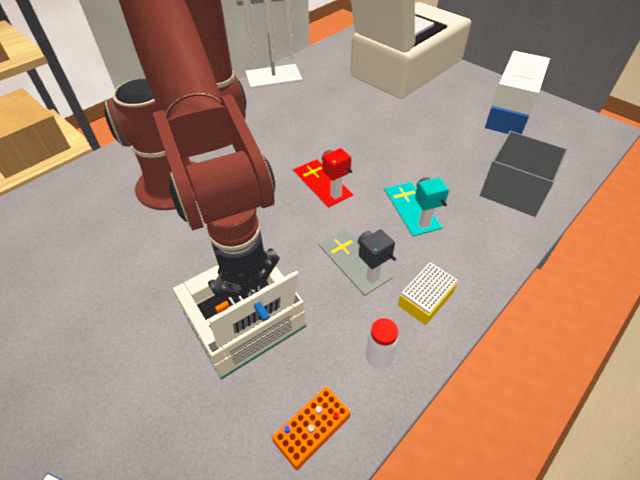

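drive_tool --series '[[[-0.03, 0.006, 0], [0, 0, 0]], [[-0.08, 0.016, 0.02], [0.5, 0.5, 0]], [[-0.125, 0.024, 0.06], [0.5, 0.5, 0]], [[-0.125, 0.024, 0.09], [0.5, 0.5, 0]], [[-0.125, 0.024, 0.09], [0.5, 0.5, 0]], [[-0.125, 0.024, 0.09], [0.5, 0.5, 0]]]' --fingers -1

```text
time: 9.55
tool_pos: [0.4734, -0.1397, 0.3018]
tool_rot: [-0.007, 0.995, -0.095, -0.008]
contact_force: [0.7, 0.1, -0.1]
gripper_width: 0.991
```

```bash
python3 - <<'E'
from h import *
s=state();print(s['tool_pos'],toyaw(-11),s['contact_force'])
save('top','t6.png');save('wrist','w6.png')
for c in ['wrist','top']:
  for n in ['filter_mid','blank_mid','flap_hinge','unit','flap_tab']:
    print(c,n,[(round(d['confidence'],2),np.round(d['location'],4).tolist()) for d in place_of(c,n)])
save('scene','s7.png')
for n in ['filter_mid','blank_mid','flap_hinge','unit','flap_tab']:
    print('scene',n,[(round(d['confidence'],2),np.round(d['location'],4).tolist()) for d in place_of('scene',n)])
E
```

```text
[ 0.47342746 -0.13966298  0.30178948] [-0.94 -0.78 -0.08] [ 0.69123002  0.08927484 -0.0863091 ]
wrist filter_mid [(0.84, [0.502, -0.1863, 0.0541]), (0.39, [0.52, -0.1054, 0.0556])]
wrist blank_mid [(0.67, [0.517, -0.1033, 0.0556])]
wrist flap_hinge [(0.68, [0.5868, -0.1629, 0.1127])]
wrist unit [(0.74, [0.5166, -0.1517, 0.0004])]
wrist flap_tab []
top filter_mid [(0.66, [0.7763, 0.1841, -0.0001])]
top blank_mid []
top flap_hinge [(0.87, [0.5921, -0.159, 0.1116])]
top unit [(0.9, [0.5164, -0.1465, -0.0003])]
top flap_tab [(0.88, [0.6414, -0.1727, 0.2171]), (0.45, [0.53, 0.1694, 0.0071])]
scene filter_mid [(0.48, [0.5026, -0.18, 0.0583])]
scene blank_mid [(0.66, [0.5208, -0.1079, 0.0554]), (0.17, [0.5877, -0.1611, 0.1093])]
scene flap_hinge [(0.69, [0.5882, -0.1619, 0.1106])]
scene unit [(0.97, [0.517, -0.1477, -0.0014]), (0.16, [0.7769, 0.1878, -0.0028])]
scene flap_tab [(0.82, [0.638, -0.1688, 0.2174]), (0.71, [0.7754, 0.1884, -0.0011])]
```

View pics/w6.png

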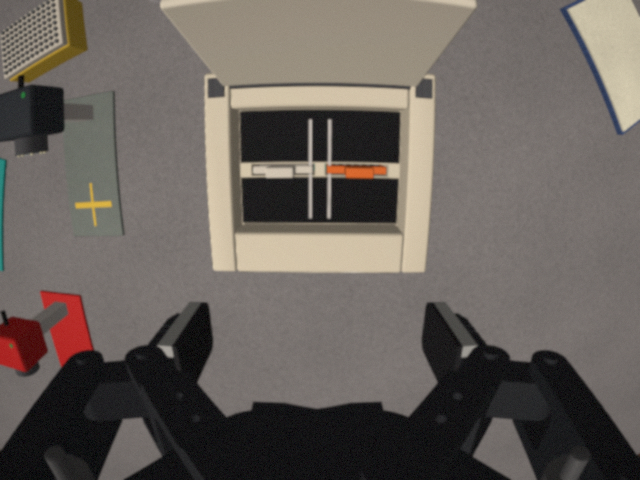

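View pics/s7.png

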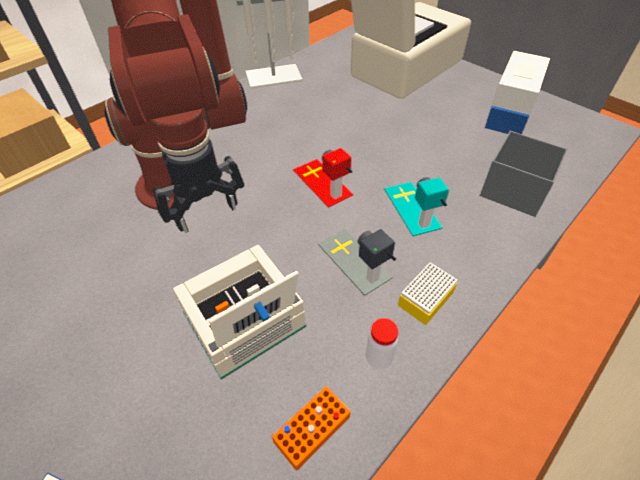

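The candidates are the white plate at wrist (282,172) and the orange-tabbed one at (359,172). The orange one (unit y -37) is the filter plate. I'll enlarge it to confirm and measure.

```bash
python3 - <<'E'
from h import *
im=cv2.imread('pics/w6.png')
cv2.imwrite('pics/w6c.png',cv2.resize(im[100:240,230:410],None,fx=4,fy=4,interpolation=cv2.INTER_CUBIC))
m=camera_model('wrist');R=cv2.Rodrigues(np.array(m['rvec']))[0];print('cam',-R.T@np.array(m['tvec']).ravel())
hsv=cv2.cvtColor(im,cv2.COLOR_BGR2HSV)
k=cv2.inRange(hsv,(5,150,90),(20,255,255)); k[:130]=0;k[220:]=0;k[:,:300]=0;k[:,400:]=0
ys,xs=np.nonzero(k);print(xs.min(),xs.max(),ys.min(),ys.max())
for x in range(xs.min(),xs.max()+1,4): c=ys[xs==x]; print(x,c.min(),c.max(),end='; ')
P=np.array([wray(p,.11) for p in [(205,75),(435,75),(426,272),(213,272)]])
print(P.mean(0),'yaws',yaw(P[3],P[0]),yaw(P[2],P[1]),yaw(P[1],P[0])-90,yaw(P[2],P[3])-90)
E
```

```text
cam [ 0.54459303 -0.15610167  0.44117109]
327 385 165 178
327 166 171; 331 166 172; 335 165 172; 339 165 173; 343 165 173; 347 166 178; 351 166 178; 355 166 178; 359 166 178; 363 166 178; 367 166 178; 371 166 178; 375 166 173; 379 166 173; 383 167 173; [ 0.51164094 -0.14745128  0.11      ] yaws -11.303642247786719 -10.684867086104713 -10.901307329955102 -10.622256571789762
```

View pics/w6c.png

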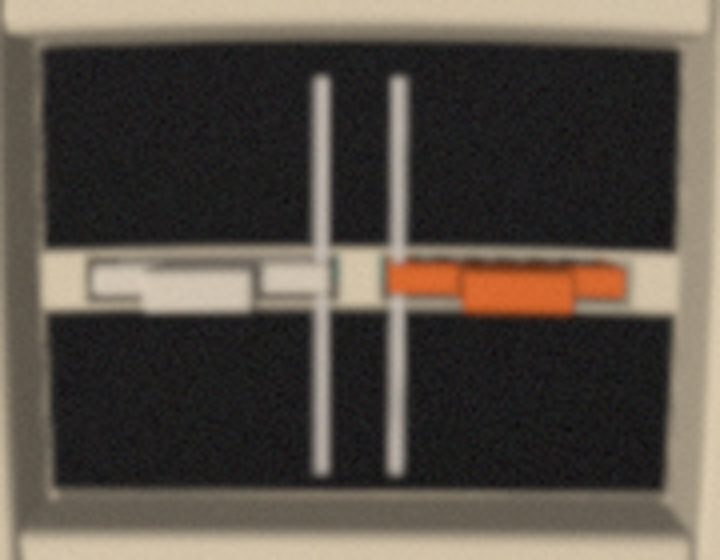

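```bash
python3 - <<'E'
from h import *
print('tab',wray((359.6,173),.102), 'w',np.linalg.norm(wray((345.5,173),.102)-wray((374,173),.102)))
print('frame',wray((356.5,170),.072))
c,s=np.cos(np.radians(-10.9)),np.sin(np.radians(-10.9))
for o in [(.5165,-.1484),(.5165,-.1475)]:
    print('pred',o[0]+c*-.005-s*-.037,o[1]+s*-.005+c*-.037)
print(toyaw(79),state()['tool_pos'])
E
```

```text
tab [ 0.50512347 -0.18340551  0.102     ] w 0.026246530947877565
frame [ 0.50514081 -0.1832844   0.072     ]
pred 0.5045936750458918 -0.18378699515481897
pred 0.5045936750458918 -0.18288699515481896
[-5.00e-02 -1.53e+00  8.99e+01] [ 0.47337259 -0.13959522  0.30052585]
```

drive_tool --series '[[[0.01, -0.01, 0], [0, 0, 8.4]], [[0.02, -0.02, -0.02], [0, 0, 16.8]], [[0.031, -0.044, -0.04], [0, 0, 25.2]], [[0.031, -0.044, -0.06], [0, -0.4, 33.6]], [[0.031, -0.044, -0.08], [0, -0.6, 42]], [[0.031, -0.044, -0.1], [0, -0.8, 50.4]], [[0.031, -0.044, -0.1], [0, -1, 58.8]], [[0.031, -0.044, -0.1], [0, -1.2, 67.2]]]' --fingers 0.15

```text
time: 11.25
tool_pos: [0.5038, -0.1833, 0.1992]
tool_rot: [-0.003, 0.88, 0.474, -0.003]
contact_force: [-0.5, 0.4, 0.0]
gripper_width: 0.421
```

```bash
python3 -c "
from h import *
print(toyaw(79),state()['tool_pos'],state()['gripper_width'])"
```

```text
[-0.11 -0.49 22.36] [ 0.50381777 -0.18332862  0.1992318 ] 0.42148518266227525
```

drive_tool --series '[[[0.0007, 0, 0], [0, -0.2, 8]], [[0.0007, 0, 0], [0, -0.4, 16]], [[0.0007, 0, 0], [-0.1, -0.5, 22.4]], [[0.0007, 0, -0.02], [-0.1, -0.5, 22.4]], [[0.0007, 0, -0.04], [-0.1, -0.5, 22.4]], [[0.0007, 0, -0.04], [-0.1, -0.5, 22.4]]]'

```text
time: 11.85
tool_pos: [0.5032, -0.1826, 0.1572]
tool_rot: [-0.002, 0.773, 0.634, -0.0]
contact_force: [0.5, 0.2, -0.2]
gripper_width: 0.42
```

```bash
python3 - <<'E'
from h import *
print(toyaw(79),state()['tool_pos'],state()['joint_pos'])
save('wrist','w7.png')
P=np.array([wray(p,.006) for p in [(0,0)]])
for n in ['filter_mid','blank_mid']:
    print(n,[(round(d['confidence'],2),np.round(d['location'],4).tolist()) for d in place_of('wrist',n)])
E
```

```text
[-0.16 -0.18  0.31] [ 0.50319138 -0.18259915  0.15724815] [-4.87711700e-01 -1.02214994e-01  1.89116130e+00  1.05759148e-03
  1.35670612e+00 -2.90623708e-01]
filter_mid [(0.62, [0.5001, -0.1875, 0.0572])]
blank_mid []
```

View pics/w7.png

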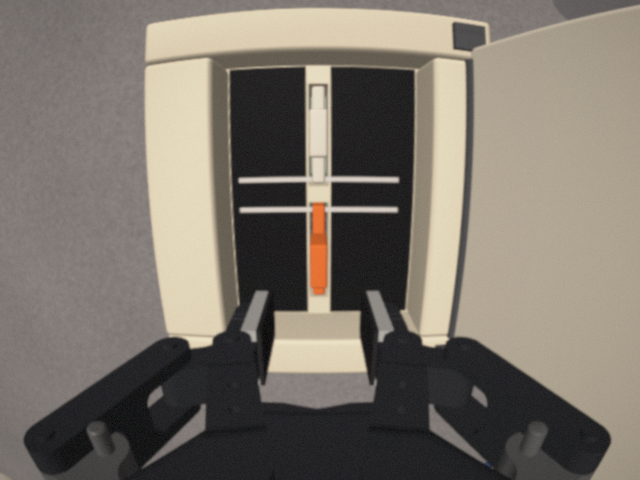

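```bash
python3 - <<'E'
from h import *
im=cv2.imread('pics/w7.png')
cv2.imwrite('pics/w7c.png',cv2.resize(im[190:310,270:370],None,fx=5,fy=5,interpolation=cv2.INTER_CUBIC))
for p,z in [((318.5,242),.102),((318.5,292),.102),((318.5,267),.102),((318.5,203),.072)]: print(p,wray(p,z))
E
```

```text
(318.5, 242) [ 0.51070161 -0.17150787  0.102     ]
(318.5, 292) [ 0.50478287 -0.20134308  0.102     ]
(318.5, 267) [ 0.50781001 -0.18607672  0.102     ]
(318.5, 203) [ 0.51430197 -0.15461857  0.072     ]
```

View pics/w7c.png

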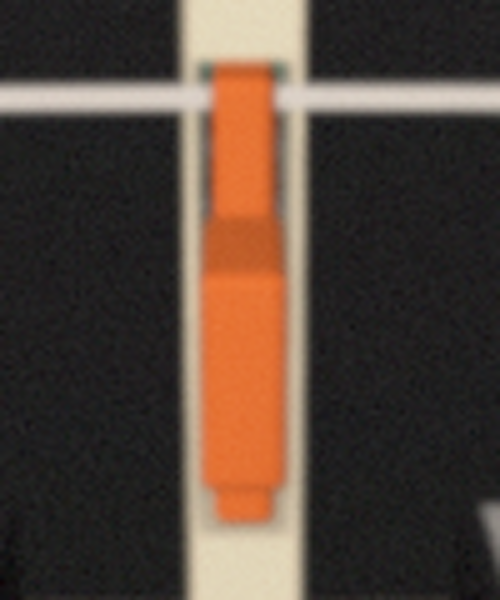

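drive_tool --series '[[[0.0018, -0.0019, -0.02], [0, 0, 0]], [[0.0018, -0.0019, -0.04], [0, 0, 0]], [[0.0018, -0.0019, -0.06], [0, 0, 0]], [[0.0018, -0.0019, -0.075], [0, 0, 0]], [[0.0018, -0.0019, -0.081], [0, 0, 0]], [[0.0018, -0.0019, -0.081], [0, 0, 0]]]'

```text
time: 12.6
tool_pos: [0.5067, -0.1854, 0.0792]
tool_rot: [0.0, 0.773, 0.634, 0.001]
contact_force: [-0.6, -0.3, 0.1]
gripper_width: 0.424
```

```bash
python3 - <<'E'
from h import *
print(toyaw(79),state()['tool_pos'],state()['contact_force'])
save('wrist','w8.png')
E
```

```text
[-0.02  0.08  0.3 ] [ 0.50672718 -0.18540082  0.07917826] [-0.61244017 -0.26119546  0.1430178 ]
```

View pics/w8.png

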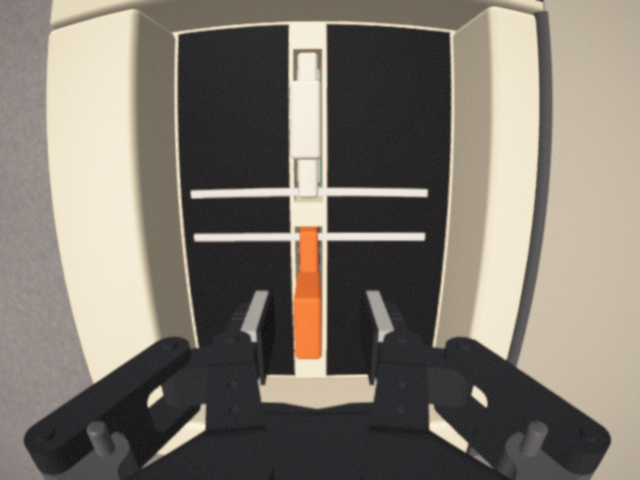

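drive_tool --series '[[[-0.003, 0.001, -0.003], [0, 0, 0]], [[-0.003, 0.001, -0.003], [0, 0, 0]], [[-0.003, 0.001, -0.003], [0, 0, 0]]]'

```text
time: 12.95
tool_pos: [0.5041, -0.1846, 0.0771]
tool_rot: [0.001, 0.773, 0.634, 0.001]
contact_force: [0.0, 0.8, 0.5]
gripper_width: 0.425
```

drive_tool --series '[[[0, 0, 0], [0, 0, 0]], [[0, 0, 0], [0, 0, 0]], [[0, 0, 0], [0, 0, 0]], [[0, 0, 0], [0, 0, 0]], [[0, 0, 0], [0, 0, 0]]]' --fingers 1

```text
time: 13.45
tool_pos: [0.5042, -0.1847, 0.0769]
tool_rot: [0.001, 0.773, 0.634, 0.001]
contact_force: [-0.5, 0.3, 3.0]
gripper_width: 0.102
```

```bash
python3 - <<'E'
from h import *
s=state();print(toyaw(79),s['tool_pos'],s['contact_force'],s['ft_torque'],s['gripper_width'])
save('wrist','w9.png')
E
```

```text
[0.02 0.16 0.3 ] [ 0.50417336 -0.1846666   0.07691638] [-0.51226966  0.33094693  3.0466288 ] [0.00904446 0.09925427 0.00553393] 0.10205544443526052
```

View pics/w9.png

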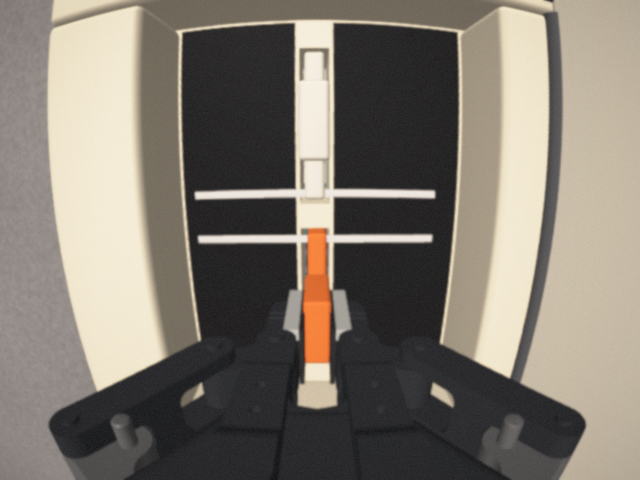

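drive_tool --series '[[[0, 0, 0.015], [0, 0, 0]], [[0, 0, 0.035], [0, 0, 0]], [[0, 0, 0.06], [0, 0, 0]], [[0, 0, 0.09], [0, 0, 0]], [[0, 0, 0.12], [0, 0, 0]], [[0, 0, 0.15], [0, 0, 0]], [[0, 0, 0.17], [0, 0, 0]], [[0, 0, 0.17], [0, 0, 0]]]'

```text
time: 14.3
tool_pos: [0.5054, -0.1852, 0.2511]
tool_rot: [0.004, 0.773, 0.634, 0.002]
contact_force: [-0.4, -0.0, -0.8]
gripper_width: 0.105
```

```bash
python3 - <<'E'
from h import *
s=state();print(toyaw(79),s['tool_pos'],s['contact_force'],s['ft_torque'],s['gripper_width'])
save('wrist','w10.png');save('scene','s10.png')
for c in ['wrist','scene']:
  for n in ['filter_mid','blank_mid','view_point','camera_stand']:
    print(c,n,[(round(d['confidence'],2),np.round(d['location'],4).tolist()) for d in place_of(c,n)])
E
```

```text
[0.2  0.51 0.29] [ 0.50543976 -0.18522714  0.25112597] [-0.3595676  -0.02481875 -0.79258365] [-0.02456771 -0.0112129  -0.01869775] 0.1052220034236636
wrist filter_mid [(0.61, [0.502, -0.1884, 0.2297])]
wrist blank_mid [(0.26, [0.5125, -0.1526, -0.0011])]
wrist view_point []
wrist camera_stand []
scene filter_mid []
scene blank_mid [(0.71, [0.7895, -0.002, -0.0021]), (0.62, [0.5222, -0.1062, 0.0586])]
scene view_point [(0.68, [0.7868, -0.2102, -0.0014]), (0.16, [0.7909, -0.0006, -0.0006])]
scene camera_stand [(0.92, [0.2649, 0.3245, -0.0009]), (0.68, [0.5266, 0.4383, 0.0019]), (0.65, [0.5249, 0.1662, 0.0004])]
```

View pics/w10.png

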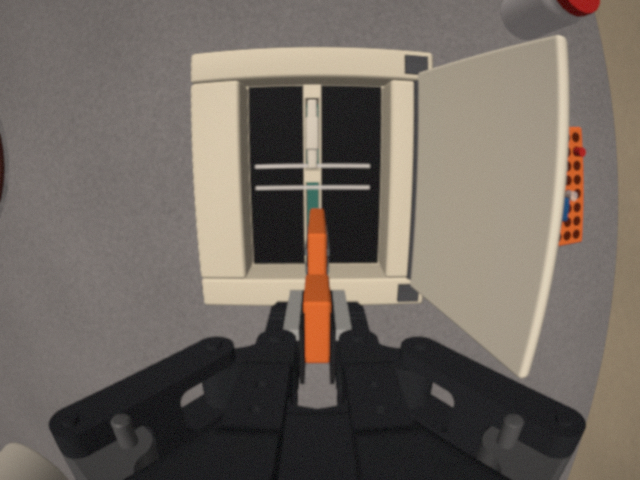

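View pics/s10.png

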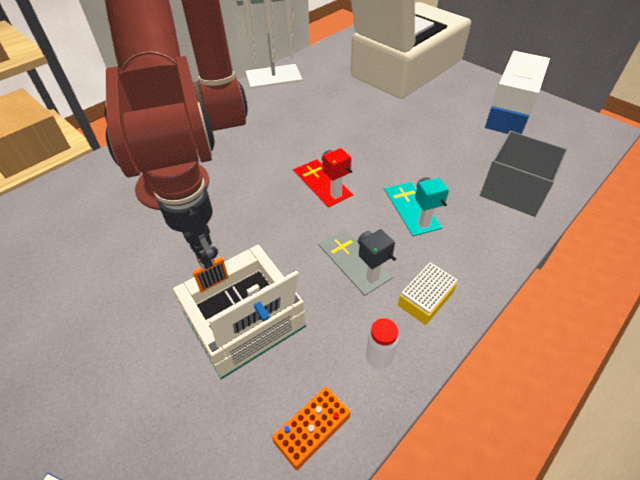

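drive_tool --series '[[[0.004, 0.04, 0], [-0.1, -0.2, 0.3]], [[0.008, 0.085, 0], [-0.2, -0.5, 0.6]], [[0.012, 0.13, 0], [-0.2, -0.5, 1]], [[0.016, 0.175, 0], [-0.2, -0.5, 1]], [[0.021, 0.215, 0], [-0.2, -0.5, 1]], [[0.021, 0.245, 0], [-0.2, -0.5, 1]], [[0.021, 0.245, 0], [-0.2, -0.5, 1]], [[0.021, 0.245, 0], [-0.2, -0.5, 1]]]'

```text
time: 15.6
tool_pos: [0.5248, 0.0609, 0.2463]
tool_rot: [0.005, 0.767, 0.641, 0.003]
contact_force: [0.6, -0.4, -2.0]
gripper_width: 0.103
```

```bash
python3 - <<'E'
from h import *
s=state();print(toyaw(79.7),s['tool_pos'],s['contact_force'],s['gripper_width'])
save('wrist','w11.png')
for c in ['wrist']:
  for n in ['filter_mid','view_point','camera_stand']:
    print(c,n,[(round(d['confidence'],2),np.round(d['location'],4).tolist()) for d in place_of(c,n)])
E
```

```text
[ 0.22  0.61 -0.08] [0.52475967 0.06085886 0.24625432] [ 0.59860077 -0.388184   -1.9854899 ] 0.10298602082192726
wrist filter_mid [(0.81, [0.5242, 0.0597, 0.2246])]
wrist view_point [(0.74, [0.53, 0.1656, 0.1158])]
wrist camera_stand [(0.93, [0.5271, 0.1669, 0.0016]), (0.9, [0.2651, 0.3251, -0.0021]), (0.27, [0.5215, 0.0595, 0.2224])]
```

View pics/w11.png

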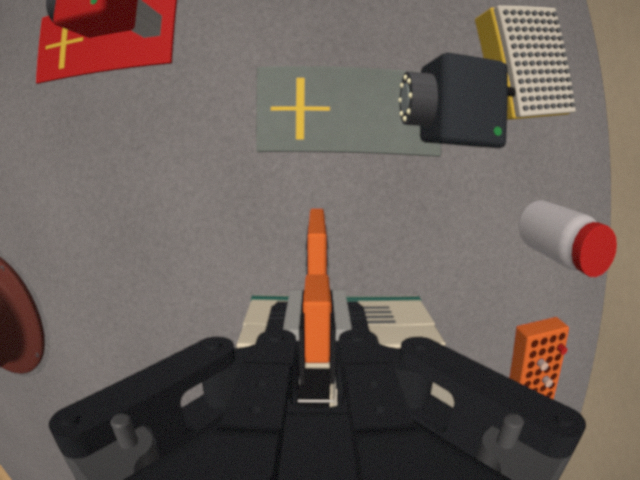

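```bash
python3 - <<'E'
from h import *
C=[wray(p,.006) for p in [(270.5,108),(330,109),(299.5,78),(300,139),(257,68),(258,151),(441,155)]]
print(np.round(C,4).tolist()); print((C[0]+C[1])/2,(C[2]+C[3])/2,yaw(C[0],C[1]),yaw(C[3],C[2])-90,yaw(C[5],C[4])-90,yaw(C[5],C[6]))
# plate: tab top ends (z=tool z+.025), y
tz=state()['tool_pos'][2]; im=cv2.imread('pics/w11.png')
cv2.imwrite('pics/w11c.png',cv2.resize(im[190:410,250:390],None,fx=3.5,fy=3.5,interpolation=cv2.INTER_CUBIC))
for p,z in [((317,303),tz+.025),((317,363),tz+.025),((317,210),tz-.005)]: print(wray(p,z))
E
```

```text
[[0.5019, 0.1698, 0.006], [0.5608, 0.1573, 0.006], [0.5364, 0.1948, 0.006], [0.5254, 0.1323, 0.006], [0.4959, 0.2144, 0.006], [0.4808, 0.1287, 0.006], [0.6695, 0.0927, 0.006]]
[0.53134124 0.16351555 0.006     ] [0.53087022 0.16354798 0.006     ] -11.949370630186264 -10.018951392117245 -10.008929046677324 -10.816197357222787
[0.52878826 0.07328895 0.27137254]
[0.52428574 0.04872469 0.27137254]
[0.53399768 0.09968021 0.24137254]
```

View pics/w11c.png

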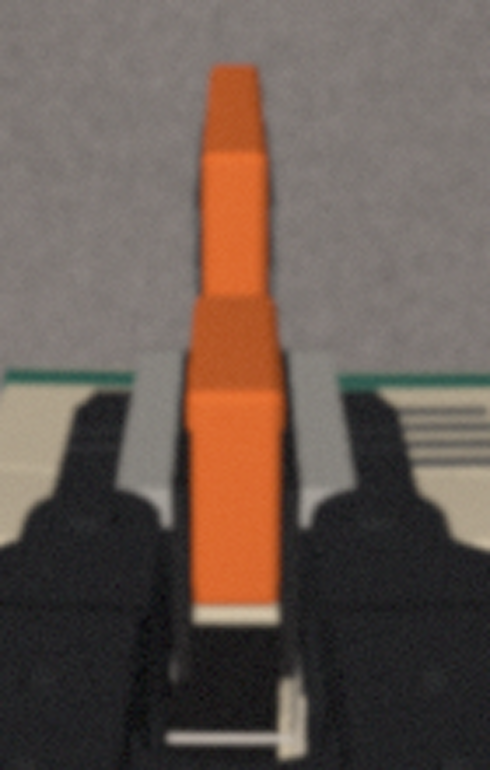

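drive_tool --series '[[[0.004, 0.04, 0], [0.2, 0.6, -0.2]], [[0.004, 0.08, -0.01], [0.2, 0.6, -0.2]], [[0.004, 0.103, -0.04], [0.2, 0.6, -0.2]], [[0.004, 0.103, -0.07], [0.2, 0.6, -0.2]], [[0.004, 0.103, -0.095], [0.2, 0.6, -0.2]], [[0.004, 0.103, -0.105], [0.2, 0.6, -0.2]], [[0.004, 0.103, -0.105], [0.2, 0.6, -0.2]], [[0.004, 0.103, -0.105], [0.2, 0.6, -0.2]]]'

```text
time: 16.6
tool_pos: [0.5298, 0.1631, 0.1428]
tool_rot: [0.001, 0.769, 0.639, 0.001]
contact_force: [0.2, 0.4, -0.5]
gripper_width: 0.106
```

```bash
python3 - <<'E'
from h import *
s=state();print(toyaw(79.6),s['tool_pos'],s['contact_force'],s['gripper_width'])
for c in ['wrist','top','scene']:
  save(c,c[0]+'12.png')
  for n in ['filter_mid','view_point','camera_stand','unit','blank_mid']:
    print(c,n,[(round(d['confidence'],2),np.round(d['location'],4).tolist()) for d in place_of(c,n)])
for n,b in [('t12',(165,275,250,340)),('s12',(150,300,290,420))]:
  im=cv2.imread('pics/%s.png'%n);cv2.imwrite('pics/%sc.png'%n,cv2.resize(im[b[0]:b[1],b[2]:b[3]],None,fx=4,fy=4,interpolation=cv2.INTER_CUBIC))
E
```

```text
[-0.02  0.13  0.16] [0.52980337 0.16305532 0.1427877 ] [ 0.16369547  0.36389036 -0.54386833] 0.10629799614045192
wrist filter_mid [(0.69, [0.5269, 0.1622, 0.1222])]
wrist view_point [(0.7, [0.5296, 0.1676, 0.1163])]
wrist camera_stand [(0.64, [0.5276, 0.1679, 0.0001]), (0.57, [0.2641, 0.3248, 0.0017])]
wrist unit []
wrist blank_mid []
top filter_mid [(0.59, [0.5174, -0.1077, 0.055])]
top view_point [(0.72, [0.5279, 0.4333, 0.1155]), (0.64, [0.5282, 0.1677, 0.1223]), (0.64, [0.2707, 0.3274, 0.1211])]
top camera_stand [(0.66, [0.526, 0.4369, -0.0044]), (0.64, [0.5313, 0.1684, 0.0051]), (0.63, [0.2699, 0.3211, -0.0023])]
top unit [(0.85, [0.5185, -0.149, -0.0003])]
top blank_mid []
scene filter_mid [(0.81, [0.5331, 0.1687, 0.1218])]
scene view_point [(0.7, [0.5168, -0.1471, 0.0006])]
scene camera_stand [(0.96, [0.2663, 0.3259, -0.0025]), (0.84, [0.5263, 0.4358, -0.0001]), (0.68, [0.5295, 0.1635, 0.0014])]
scene unit [(0.88, [0.5155, -0.1483, -0.0001])]
scene blank_mid [(0.65, [0.7752, 0.1885, 0.0008]), (0.39, [0.5214, -0.1082, 0.0542])]
```

View pics/w12.png

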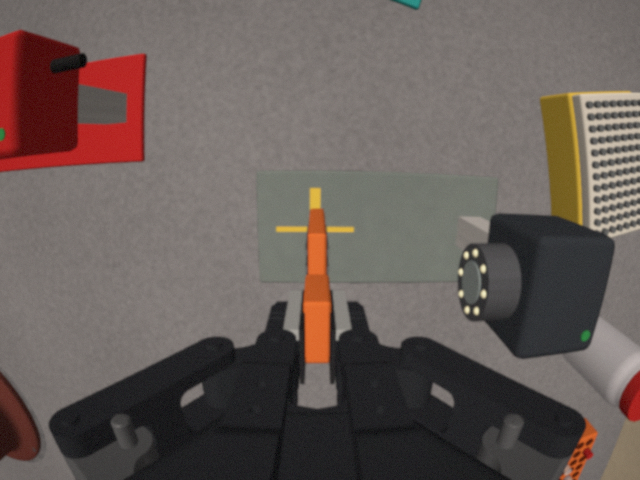

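View pics/t12c.png

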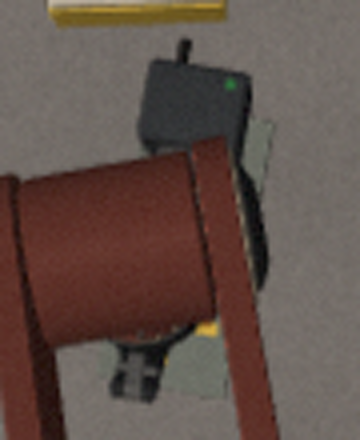

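View pics/s12.png

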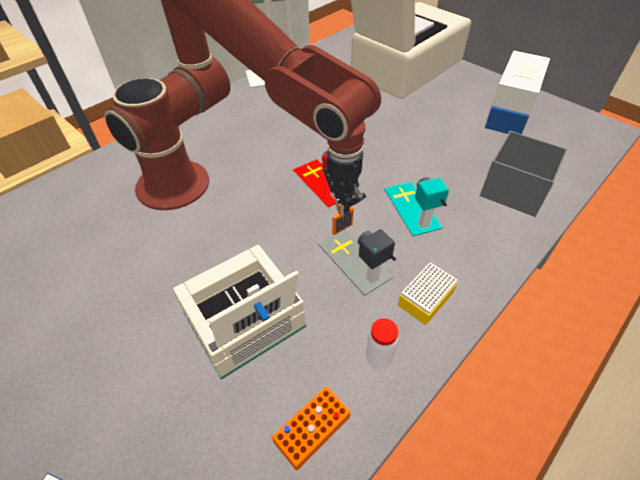

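```bash
python3 - <<'E'
from h import *
im=cv2.imread('pics/w12.png')
cv2.imwrite('pics/w12c.png',cv2.resize(im[160:300,240:510],None,fx=2.9,fy=2.9,interpolation=cv2.INTER_CUBIC))
C=[wray(p,.006) for p in [(276,230),(354.5,230),(315.5,187),(257,171),(497,178.5),(261,282)]]
print(np.round(C,4).tolist()); m=(C[0]+C[1])/2; print('cross',m,yaw(C[0],C[1]),'foot',yaw(C[3],C[4]),yaw(C[5],C[3])-90,'yarm',yaw(m,C[2])-90)
tz=state()['tool_pos'][2]
print('tab',wray((317,303),tz+.025),wray((317,363),tz+.025),'lens',wray((472,282),.12))
E
```

```text
[[0.4999, 0.1708, 0.006], [0.5593, 0.1598, 0.006], [0.5359, 0.1978, 0.006], [0.495, 0.2182, 0.006], [0.682, 0.1816, 0.006], [0.4787, 0.131, 0.006]]
cross [0.52960301 0.1653083  0.006     ] -10.515500295234842 foot -11.048816350763214 -10.616227757524555 yarm -10.891018674707638
tab [0.53299683 0.17727024 0.16639339] [0.52845493 0.15273737 0.16639339] lens [0.6075075  0.15167169 0.12      ]
```

View pics/w12c.png

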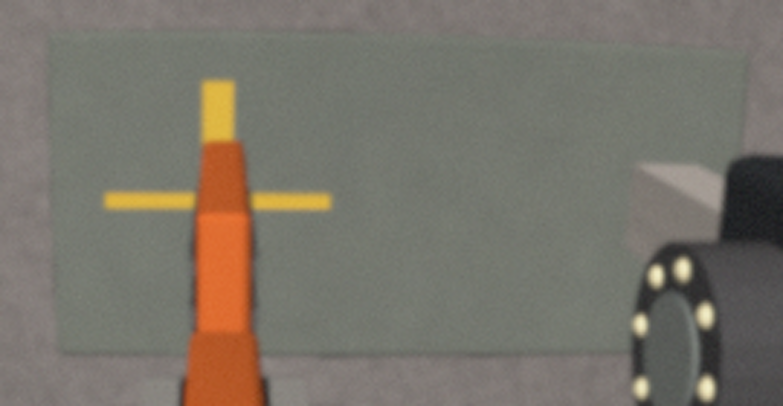

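drive_tool --series '[[[-0.001, 0.001, -0.002], [0, 0.1, 0]], [[-0.001, 0.001, -0.002], [0, 0.1, 0]], [[-0.001, 0.001, -0.002], [0, 0.1, 0]], [[-0.001, 0.001, -0.002], [0, 0.1, 0]], [[-0.001, 0.001, -0.002], [0, 0.1, 0]], [[-0.001, 0.001, -0.002], [0, 0.1, 0]]]'

```text
time: 18.1
tool_pos: [0.5279, 0.1645, 0.1395]
tool_rot: [-0.0, 0.769, 0.639, -0.0]
contact_force: [0.3, 0.1, -0.9]
gripper_width: 0.101
```

```bash
python3 - <<'E'
from h import *
s=state();print(toyaw(79.5),s['tool_pos'],s['contact_force'],s['gripper_width'],np.abs(s['joint_vel']).max())
save('wrist','w13.png'); save('scene','s13.png')
im=cv2.imread('pics/s13.png');cv2.imwrite('pics/s13c.png',cv2.resize(im[150:380,160:420],None,fx=3,fy=2.6,interpolation=cv2.INTER_CUBIC))
C=[wray(p,.12) for p in [(472,282)]];print(C)
for n in ['filter_mid','view_point']:
    print(n,[(round(d['confidence'],2),np.round(d['location'],4).tolist()) for c in ['wrist','scene'] for d in place_of(c,n)])
p=proj('scene',(.5293,.1645,.074)); print('foot proj',p, proj('scene',(.5293,.1645,.12)))
E
```

```text
[-0.   -0.07  0.  ] [0.52790583 0.16451063 0.13953268] [ 0.30653914  0.08009954 -0.91939364] 0.10130116690516108 0.0011302306817175573
[array([0.60573328, 0.15362564, 0.12      ])]
filter_mid [(0.66, [0.5224, 0.1599, 0.1184]), (0.83, [0.5301, 0.1655, 0.1206])]
view_point [(0.59, [0.5239, 0.1676, 0.115])]
foot proj [np.float64(341.4542795221151), np.float64(229.35819175393692)] [np.float64(341.95959861058014), np.float64(216.70684419862235)]
```

View pics/s13c.png

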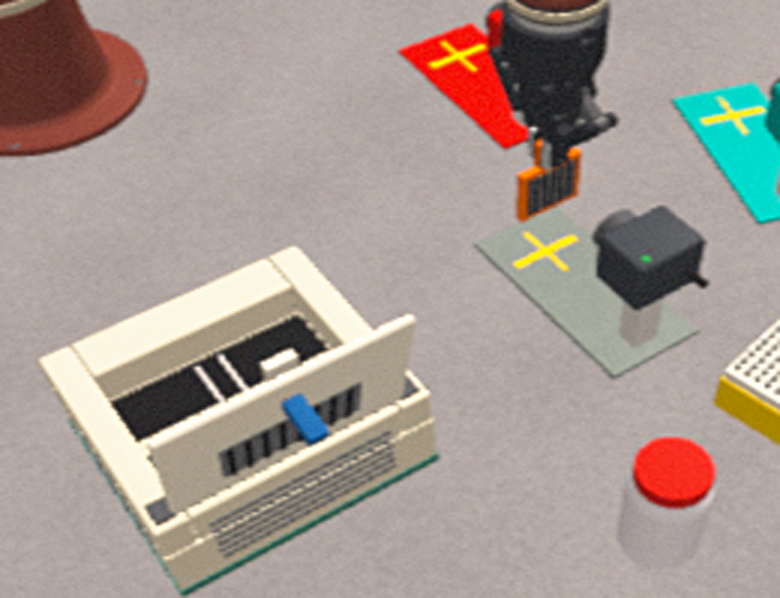

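View pics/w13.png

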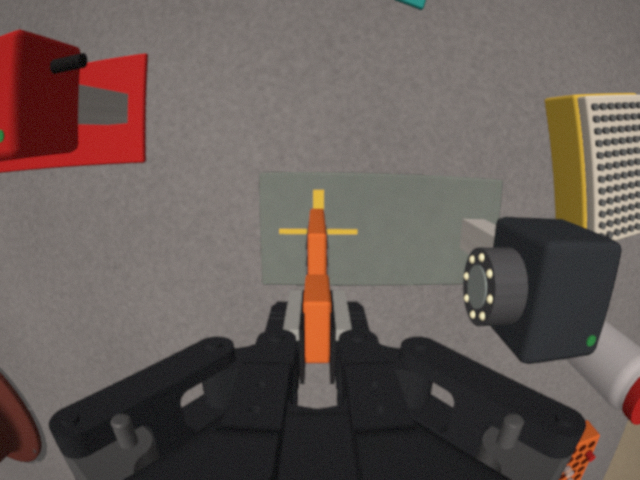

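drive_tool --series '[[[0.001, 0, 0.0012], [0, 0, 0]], [[0.001, 0, 0.0012], [0, 0, 0]], [[0.001, 0, 0.0012], [0, 0, 0]], [[0.001, 0, 0.0012], [0, 0, 0]], [[0.001, 0, 0.0012], [0, 0, 0]], [[0.001, 0, 0.0012], [0, 0, 0]], [[0.001, 0, 0.0012], [0, 0, 0]], [[0.001, 0, 0.0012], [0, 0, 0]]]'

```text
time: 19.2
tool_pos: [0.5289, 0.1645, 0.1406]
tool_rot: [-0.0, 0.769, 0.639, -0.0]
contact_force: [0.1, 0.7, 0.1]
gripper_width: 0.103
```

```bash
python3 - <<'E'
from h import *
s=state();print(toyaw(79.5),s['tool_pos'],s['contact_force'],s['gripper_width'],np.abs(s['joint_vel']).max(),s['time'])
E
```

```text
[-0.01 -0.07  0.  ] [0.52885885 0.16451902 0.14064757] [0.05378718 0.6573874  0.09524236] 0.10277079232244846 0.001536952636076127 19.2
```

```bash
python3 -c "
from h import *
print(job_done())"
```

```text
the job is handed in; nothing more can be done
None
```

I opened the flap, drew the filter plate out by its orange tab and am still holding it over the yellow cross of the grey camera stand. I handed the job in at 19.2 s; no verdict came back.

- **Flap:** I lifted it by the blue tab to about 72°, then pushed it from below to about 103°. It stayed there when I let go.
- **Filter plate:** I drew it straight up. The white blank is still in its slot, and no bystander appears moved in the last scene picture.
- **Height and tilt:** The plate's centre is at about z 0.1197 m against the lens at 0.120 m. The tool is vertical to within 0.1°.
- **Squareness:** The gripper is turned to -10.5°. The foot and cross measured between -10.5° and -11° in the wrist picture with the plate over the cross.
- **Centring:** My own pixel measurements put the plate within about 1–2 mm of the cross. After those I made two last shifts of about 1–2 mm. After the second I checked only the arm's readings, not a new picture.
- **Stillness and grip:** Joint speeds are about 0.0015 rad/s, contact force is under 1 N and the grip is steady.

**Disagreements:** The trained networks' readings for the cross and the plate scattered by 3–6 mm. In one wrist picture they put the plate 8 mm from the view point along y. The cameras also differed by 2–4 mm. I went by the wrist picture, which shows the plate and the cross together, and checked it against where the slot turned out to be.

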